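Free the brush cap of unknown thread hand and hold it up

ROBOT

A 7-joint arm with a two-finger parallel gripper is mounted at the origin on a cart in front of the work surface, level with it; the furniture and walls round the work are solid. World frame = base frame: x ahead of the robot, y to its left, z up, the work surface at z = 0. Lengths are in mm, angles in rad, forces in N, time in s.
With the tool pointing down it reaches from about 400 to 875 mm from the base axis. Payload 4.4 kg.
Tool frame: the origin (TCP) lies at the very end of the fingers, on their centre line; the grasp point (between the pads) lies 19 mm behind it; z points along the fingers, y is the line along which they close (so a half turn about z gives the same grasp; the last joint's range is limited). The gripper opens to 85 mm and grips with 20 to 120 N. Pads are 22 mm wide; open, the fingers measure 114 mm over their backs; the gripper's body (76 mm by 85 mm) begins 54 mm behind the grasp point. The pads swing forward as they close: fully open they stand 13 mm farther back than shut.
Start: joints at [1.27, 0.628, 0.038, 1.517, -0.027, 0.996, -0.02], TCP at [151.25, -632.172, 202.113] pointing down, gripper open.
Joint ranges: [-3.06, 3.06], [-0.37, 2.12], [-1.25, 1.32], [0.18, 2.47], [-1.1, 4.24], [0.23, 1.98], [-2.94, 2.94]. Speed limits (rad/s): [2.57, 2.57, 3.14, 3.14, 3.14, 3.14, 3.14].

INTERFACE

Orientations are given as [roll, pitch, yaw] about the fixed x, y, z axes, in that order (R = Rz(yaw) Ry(pitch) Rx(roll)).
In Python, from cell import sensors, get_image, camera_params, order gives the robot as it stands.
- The arm moves only by the shell command python3 -m inch 'ROWS' [OPENING]. ROWS is JSON, a list that holds one entry, the list of rows, each a list of 4 numbers: the shift along the tool's x, y, z in cm, then the turn about the tool's z in degrees. A call has 1 to 8 rows; each row is the pose to reach, as a shift and turn from the pose commanded when the call began, along the tool's axes at that moment; what a row does not reach only later rows make up. A row lasts 1/12 s, in which the tool goes at most 41.7 mm and 7.16 degrees, less where a joint would pass 70% of its speed; a pose out of reach is approached as far as the arm can. A call with a gripper value outside its range is refused whole. OPENING is the finger opening in cm, from 0 to 8.54, set as the call begins (- or left out, the last holds). The fingers move at their own pace and stop on an object; the grip force is fixed at half the most. Time passes only in rows, so rows that repeat a pose let the fingers close. It gives the time, the measured TCP pose, the force, the opening and the grip force at its end, in the units of the state.
- sensors.read_state(): the state, without advancing time (a new reading comes with each control period).
- get_image(name): name is "side" or "top" or "wrist"; returns the picture (400x640x3 uint8, blue, green, red); there is no depth.
- camera_params(name): a dict with "mtx" (3x3 intrinsics, pixels), "D" ([k1, k2, p1, p2, k3] as OpenCV has them; the pictures are not rectified), "rvec" (rotation vector, rad) and "tvec" (3), from world to camera coordinates, as OpenCV has them. Camera axes: x right, y down, z forward; pixel columns grow to the right and rows downward; lengths in mm; the calibration is good to about 2 mm. A picture is of the moment at which its call begins: read the wrist's pose just before it. camera_params takes no time and is no camera call; for the wrist camera it gives the pose at the moment of the call.
- order.finish_job(): hands the job in; it is judged then, once.
The state is a dict: "clock": time; "qpos": joint angles; "qd": joint speeds; "tau": joint torques, N m; "eef_pos": TCP position; "tool_rot": TCP orientation; "force": force on the tool from outside, world axes, zero at the start; "torque": the same for the moment, N m; "width": finger opening in mm; "gripper_force": force on a finger pad.
Only numpy, scipy, OpenCV 4.12 (cv2) and the standard library are available. Lean on these libraries where they do the work, as an engineer would, in place of code of your own. Each camera call takes 0.05 s, during which the arm holds its last target. There are 200 camera calls.

TASK

Unscrew the cap of the brush jar that is held in the bench clamp: you cannot see whether its thread is right- or left-handed, so try turning it both ways; about an eighth of a turn the right way frees it. With the cap free and without letting go, stroke its brush up and down twice inside the jar (raise the cap about 5 cm from closed, then lower it to about 2 cm from closed, each time), then draw the brush right out and finish while still holding the cap upright and still, straight above its jar, with the brush tip clear of the mouth. Leave the spare jar in the rubber ring, its cap and the other things on the table as they are.

Things in the scene. Friction and masses are not known exactly. Their poses are not given: they have to be found in the camera images.
- clamp: dark steel bench clamp bolted to the table: split ring 82 mm across and 32 mm high round the foot of the jar to be opened, two ears and a wing screw on its -x side. Origin on the ring's axis at table height, z up
- foot_ring: low black rubber ring, 82 mm across and 8 mm high, round the foot of the spare jar. Origin on its axis at table height
- jar_a: grey round plastic jar 68 mm across, with a paper band; it does not move. Origin at the middle of its foot on the table, z up; shoulder 66 mm high, rim of its neck 112 mm high (mouth 18 mm wide). The two jars look alike but may differ in thread hand. One stands in the clamp, the other in the rubber foot ring: which one varies
- jar_b: grey round plastic jar 68 mm across, with a paper band; it does not move. Origin at the middle of its foot on the table, z up; shoulder 66 mm high, rim of its neck 112 mm high (mouth 18 mm wide). The two jars look alike but may differ in thread hand. One stands in the clamp, the other in the rubber foot ring: which one varies
- cap_a_center (a point): centre (half-way up, on the axis, z up) of the black ribbed screw cap of jar_a: round, 52 mm across, 36 mm high, grip it at any yaw. Closed, this point is 100 mm above the jar's foot and the cap's lower edge 16 mm above the jar's shoulder. The tip of the straight brush under the cap (11 mm thick) is 80 mm below this point: it leaves the mouth when the cap is raised 92 mm
- cap_b_center (a point): centre (half-way up, on the axis, z up) of the black ribbed screw cap of jar_b: round, 52 mm across, 36 mm high, grip it at any yaw. Closed, this point is 100 mm above the jar's foot and the cap's lower edge 16 mm above the jar's shoulder. The tip of the straight brush under the cap (11 mm thick) is 80 mm below this point: it leaves the mouth when the cap is raised 92 mm
- cap_a: the same cap, about 90 g; origin in the middle of its lower edge. It turns easily: one way (clockwise or anticlockwise, not visible) it meets a hard stop after 8 degrees; the other way it is free when 38 to 57 degrees from closed (hard stop at 58) and then lifts straight up; raised 14 mm it is clear of the thread. Until turned free it cannot be pulled off
- cap_b: the same cap, about 90 g; origin in the middle of its lower edge. It turns easily: one way (clockwise or anticlockwise, not visible) it meets a hard stop after 8 degrees; the other way it is free when 38 to 57 degrees from closed (hard stop at 58) and then lifts straight up; raised 14 mm it is clear of the thread. Until turned free it cannot be pulled off
- marker: black marker pen 138 mm long, 20 mm thick, lying on the table; bystander. Origin at the middle of its underside
- tape_roll: roll of clear tape lying flat, 85 mm across, 48 mm high; bystander. Origin at the middle of its underside
- parcel: small brown cardboard parcel, 68 x 113 x 53 mm; bystander. Origin at the middle of its underside
Mind the look-alikes: they are no part of the job. Leave any orange look-alike of the cap_a alone. Leave any green look-alike of the cap_b alone.

How it is judged:
By the outcome, as a careful person would: the job done as asked, in the order asked, and still so for the second after the job is handed in, while the arm keeps its last pose, push and grip.
It also fails if it takes over 42 s, if anything falls off the work surface, if the arm or the gripper's body presses on something with over 40 N, if the wrist force passes 120 N, or if a joint passes its speed limit or range.

## Working session

There is one attempt and no reset: what is moved stays moved. The work goes in short steps, Python scripts to look and compute and a shell command to move; the robot and the scene stay as the last step left them, time stands still between calls to the robot, and variables do not carry over. Pictures are saved under pics/ and viewed, at most 10 in all, crops included, and the job is handed in when it is done.

```bash
mkdir -p pics; python3 - <<'E'
from cell import sensors,get_image,camera_params
import cv2,numpy as np
s=sensors.read_state();print(s)
for n in("top","side"):
    cv2.imwrite(f"pics/{n}0.png",get_image(n))
    p=camera_params(n);R=cv2.Rodrigues(np.array(p["rvec"]))[0];print(n,-R.T@np.array(p["tvec"]).ravel(),R[2])
E
```

```text
{'clock': 0.0, 'qpos': array([ 1.27020231,  0.62934938,  0.03841348,  1.51837605, -0.02700413,
        0.99630456, -0.01996295]), 'qd': array([ 0.00078667, -0.00216415, -0.00010054,  0.00184784,  0.00085794,
        0.00104121, -0.0008626 ]), 'tau': array([-1.22719630e-04, -5.63407373e+01,  1.22629881e+00, -1.93446010e+01,
        1.11047199e-02,  1.05585656e-02,  4.58234206e-05]), 'eef_pos': array([ 151.10258027, -631.48472607,  201.18394818]), 'tool_rot': array([-3.13967234e+00,  5.51193805e-06,  2.34851676e-01]), 'force': array([0.08716205, 0.0075887 , 0.02203028]), 'torque': array([ 0.03229737, -0.00665882, -0.02747777]), 'gripper_force': 0.0, 'width': 85.33536381463811}
top [ 517.49269213  -23.55751964 1166.4908399 ] [ 0.06030567 -0.01654025 -0.99804291]
side [466.88453394 847.71184981 806.06007949] [ 0.09858582 -0.78380094 -0.61313695]
```

View pics/top0.png

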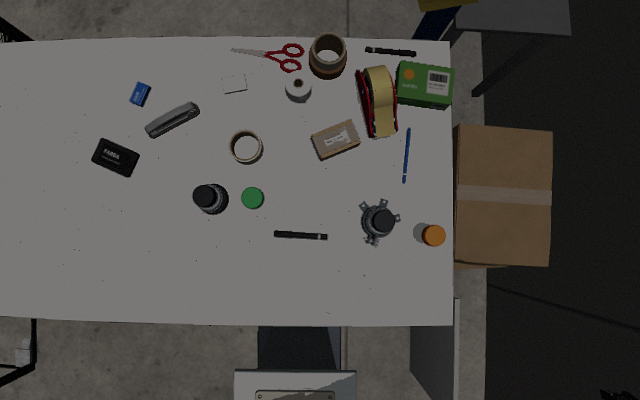

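View pics/side0.png

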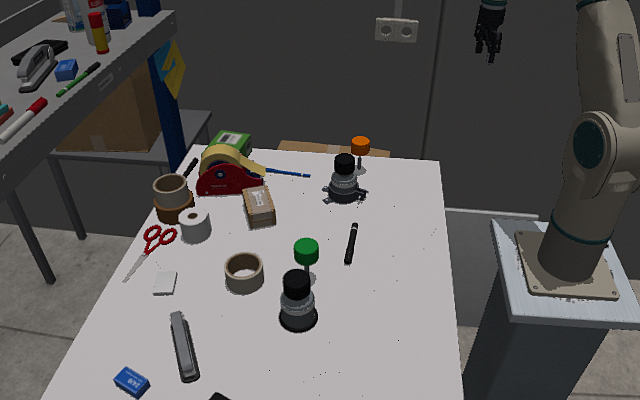

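The top view shows two black caps. One is at (380,219) on a jar in the clamp, with ears and a wing screw. The other is at (206,195) on the spare jar in the plain ring. The orange (433,235) and green (252,198) look-alikes stand separately. The target is the black cap in the clamp, so I'll measure it and confirm with a crop.

```bash
cat > h.py <<'E'
import cv2,numpy as np
from cell import sensors,get_image,camera_params
def ray(p,u,v):
    R=cv2.Rodrigues(np.array(p["rvec"],float))[0];t=np.array(p["tvec"],float).ravel()
    x,y=cv2.undistortPoints(np.array([[[u,v]]],float),np.array(p["mtx"],float),np.array(p["D"],float)).ravel()
    return -R.T@t,R.T@np.array([x,y,1.])
def onplane(p,u,v,z):
    c,d=ray(p,u,v);return c+d*(z-c[2])/d[2]
def proj(p,P):
    return cv2.projectPoints(np.array(P,float).reshape(-1,1,3),np.array(p["rvec"],float),np.array(p["tvec"],float),np.array(p["mtx"],float),np.array(p["D"],float))[0].reshape(-1,2)
def blob(im,u,v,r,thr):
    g=im.max(2);m=np.zeros(g.shape,np.uint8);m[v-r:v+r,u-r:u+r]=(g[v-r:v+r,u-r:u+r]<thr)*255
    m=cv2.morphologyEx(m,cv2.MORPH_OPEN,np.ones((5,5)))
    c=max(cv2.findContours(m,0,2)[0],key=cv2.contourArea);return cv2.minEnclosingCircle(c),cv2.boundingRect(c)
E
python3 - <<'E'
from h import *
im=cv2.imread("pics/top0.png");p=camera_params("top")
for thr in(35,45,55):
    (c,r),b=blob(im,381,218,24,thr);print(thr,c,r,b,onplane(p,*c,118))
print(proj(p,[[600,-200,118],[626,-200,118]]))
im2=cv2.imread("pics/side0.png");f=lambda i:np.clip(i*1.8,0,255).astype(np.uint8)
a=cv2.resize(f(im[165:275,325:455]),None,fx=3,fy=3,interpolation=2);b=cv2.resize(f(im2[130:240,290:420]),None,fx=3,fy=3,interpolation=2)
cv2.imwrite("pics/crop1.png",np.hstack([a,b]))
E
```

```text
35 (389.19232177734375, 223.8076934814453) 4.731015205383301 (385, 221, 9, 8) [ 532.7330002  -216.85871174  118.        ]
45 (382.5, 220.59091186523438) 12.047699928283691 (371, 210, 24, 22) [ 540.08621838 -201.07947631  118.        ]
55 (377.8728942871094, 221.4067840576172) 17.96036148071289 (361, 209, 35, 30) [ 538.07637437 -190.21034108  118.        ]
[[382.09951487 194.97859238]
 [382.10880054 183.92227846]]
```

View pics/crop1.png

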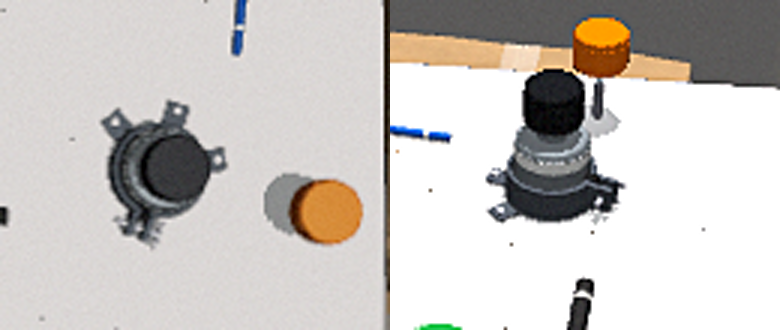

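The crop confirms the black cap on the clamped jar: its top is centred at about (383,221), with the orange look-alike roughly 125 mm to its right. That puts the cap at about (540,-203). I'm moving over.

```bash
python3 -m inch '[[[2,-1.4,0,-2.5],[5,-3.4,0,-6],[8.5,-5.8,0,-10],[12,-8.2,0,-14],[15.5,-10.6,0,-18],[19,-13,0,-22],[22.5,-15.3,0,-26],[24,-16.3,0,-28]]]'
cat >> h.py <<'E'
def go(x,y,z=None):
    s=sensors.read_state();e=s["eef_pos"];from scipy.spatial.transform import Rotation as Ro
    d=Ro.from_euler("xyz",s["tool_rot"]).inv().apply([x-e[0],y-e[1],(z-e[2]) if z is not None else 0])/10
    print("t",s["clock"],"e",e.round(1),"yaw",np.degrees(s["tool_rot"]).round(1),"q7",s["qpos"][6].round(2),"d cm",d.round(2),"F",s["force"].round(1),"T",s["torque"].round(2),"w",s["width"])
E
python3 -c "
from h import *
go(540,-203,200)"
```

```text
clock: 0.77
eef_pos: [350.8, -412.6, 202.0]
tool_rot: [-3.141, -0.003, 0.733]
force: [0.1, 0.4, -0.3]
width: 85.4
gripper_force: 0.0
t 0.7667 e [ 350.8 -412.6  202. ] yaw [-179.9   -0.2   42. ] q7 -0.09 d cm [28.09 -2.92  0.3 ] F [ 0.1  0.4 -0.3] T [-0.01 -0.07  0.03] w 85.44094403004165
```

```bash
python3 -m inch '[[[3.5,-0.4,0,-4],[7.5,-0.8,0,-8],[11.5,-1.2,0,-12],[15.5,-1.6,0,-16],[19.5,-2,0,-20],[23.5,-2.4,0,-24],[26.5,-2.7,0,-27],[28.1,-2.9,0,-28]]]'
python3 -c "
from h import *
import time
go(540,-203,200)
p=camera_params('wrist');im=get_image('wrist');cv2.imwrite('pics/w1.png',np.clip(im*1.6,0,255).astype('uint8'))
im=get_image('wrist');p=camera_params('wrist');cv2.imwrite('pics/w2.png',im);np.save('wp.npy',p,allow_pickle=True)
print(proj(p,[[540,-203,118],[566,-203,118]]))
go(540,-203,200)"
```

```text
clock: 1.43
eef_pos: [541.0, -205.2, 201.9]
tool_rot: [3.141, -0.003, 1.22]
force: [0.6, -0.5, -0.5]
width: 85.4
gripper_force: 0.0
t 1.4333 e [ 541.  -205.2  201.9] yaw [180.   -0.2  69.9] q7 -0.19 d cm [ 0.17 -0.17  0.19] F [ 0.6 -0.5 -0.5] T [0.01 0.02 0.04] w 85.36246002522093
[[322.53342114 190.38266891]
 [350.94139303 180.16147961]]
t 1.5333 e [ 540.  -206.6  201.8] yaw [-1.80e+02 -1.00e-01  6.97e+01] q7 -0.19 d cm [ 0.34 -0.12  0.18] F [-0.9  0.9  0.5] T [-0.05  0.06  0.02] w 85.19090569113533
```

View pics/w1.png

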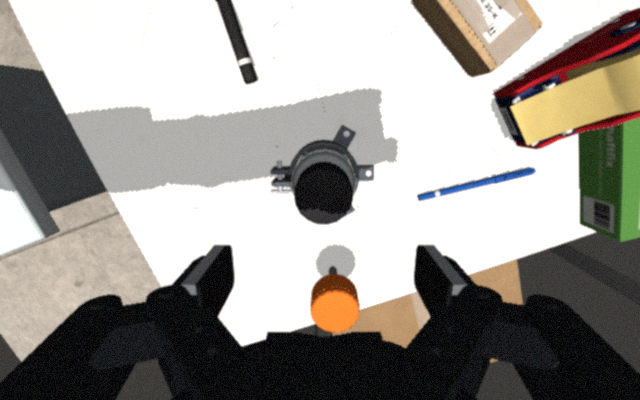

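The cap shows at about (323,193), with the orange look-alike below it at (335,303), well to the side. I'll measure the cap blob.

```bash
python3 -c "
from h import *
p=np.load('wp.npy',allow_pickle=True).item();im=cv2.imread('pics/w2.png')
for t in(18,25,35,45):
  (c,r),b=blob(im,323,193,45,t);print(t,c,r,b,onplane(p,*c,118)[:2])
print(proj(p,[[540,-203,82],[566,-203,82]]))
"
```

```text
18 (321.5, 168.5) 6.96429443359375 (315, 165, 14, 7) [ 545.83511404 -184.76502891]
25 (323.1743469238281, 193.4783935546875) 29.574893951416016 (295, 165, 56, 49) [ 539.55911997 -205.78490832]
35 (323.1683044433594, 193.5841522216797) 29.876480102539062 (294, 164, 57, 52) [ 539.52127805 -205.8718981 ]
45 (322.76922607421875, 194.07691955566406) 30.528480529785156 (294, 164, 58, 61) [ 539.04285527 -206.16560193]
[[322.66176406 181.65331857]
 [347.73229999 172.56732115]]
```

```bash
python3 -m inch '[[[0,0,2,0],[0,0,5,0],[0,0,8,0],[0,0,10.5,0],[0,0,11.9,0],[0,0,11.9,0],[0,0,11.9,0]]]'
python3 -m inch '[[[0,0,0,0],[0,0,0,0],[0,0,0,0],[0,0,0,0],[0,0,0,0],[0,0,0,0],[0,0,0,0],[0,0,0,0]]]' 4
python3 -c "
from h import *
go(540,-206,83)"
```

```text
clock: 2.12
eef_pos: [536.5, -211.8, 82.6]
tool_rot: [-3.139, 0.001, 1.209]
force: [-0.2, -0.2, 1.0]
width: 85.7
gripper_force: 0.0
clock: 2.78
eef_pos: [538.9, -210.7, 85.2]
tool_rot: [3.139, 0.001, 1.212]
force: [-1.6, 0.7, 9.0]
width: 44.9
gripper_force: 60.0
t 2.7833 e [ 538.9 -210.7   85.2] yaw [179.9   0.   69.4] q7 -0.24 d cm [ 0.48 -0.06  0.22] F [-1.6  0.7  9. ] T [0.02 0.44 0.01] w 44.86219467757661
```

```bash
python3 -c "
from h import *
go(540,-206,83)
a=get_image('wrist');b=get_image('side')
f=lambda i:np.clip(i*2.5,0,255).astype('uint8')
cv2.imwrite('pics/g1.png',np.hstack([cv2.resize(f(a[100:300,210:430]),None,fx=1.9,fy=1.9),cv2.resize(f(b[120:220,290:390]),(380,380),interpolation=2)]))
go(540,-206,83)
print(proj(camera_params('wrist'),[[540,-206,118],[566,-206,118]]))
"
```

```text
t 2.7833 e [ 538.9 -210.7   85.2] yaw [179.9   0.   69.4] q7 -0.24 d cm [ 0.48 -0.06  0.22] F [-1.6  0.7  9. ] T [0.02 0.44 0.01] w 44.86219467757661
t 2.8833 e [ 538.9 -210.7   85.2] yaw [179.9   0.   69.4] q7 -0.24 d cm [ 0.48 -0.06  0.22] F [-2.2 -0.2  8.4] T [ 0.14  0.5  -0.  ] w 45.073551899149926
[[323.12156052 243.83623232]
 [373.0140379  226.39262694]]
```

View pics/g1.png

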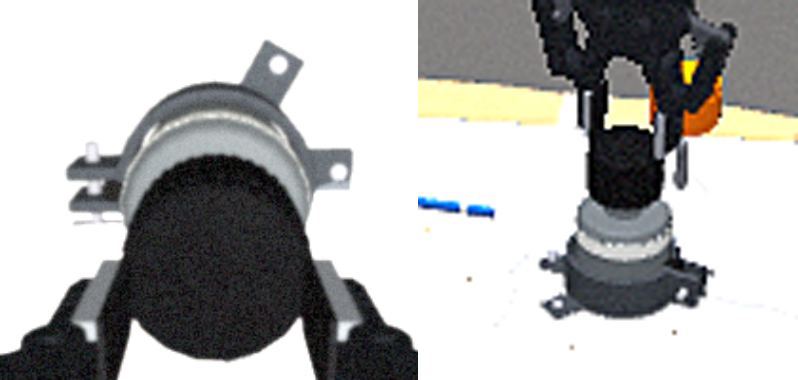

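The cap in the wrist crop is gripped off-centre: the pads hold its near half, and the 45 mm opening is less than the 52 mm diameter. I'll project the pads, reopen and re-centre.

```bash
python3 -m inch '[[[0,0,0,0],[0,0,0,0],[0,0,0,0],[0,0,0,0],[0,0,0,0],[0,0,0,0]]]' 8.5
python3 -c "
from h import *
from scipy.spatial.transform import Rotation as Ro
go(540.5,-203.5,84)
im=get_image('wrist');p=camera_params('wrist');cv2.imwrite('pics/w3.png',im)
s=sensors.read_state()
R=Ro.from_euler('xyz',s['tool_rot'])
print(proj(p,R.apply([[x,43,z] for x in(-11,11) for z in(0,-19)])+s['eef_pos']).round(0).tolist())
g=(im.max(2)<30).astype('uint8')*255
for t in(25,35,45):
  (c,r),b=blob(im,324,238,65,t);print(c,r,b)
for y in(-210,-206,-202,-198):print(y,proj(p,[[540,y,118],[566,y,118]]).round(1).tolist())
cv2.imwrite('pics/w3b.png',np.clip(im*2.2,0,255).astype('uint8'))
"
```

```text
clock: 3.38
eef_pos: [538.1, -210.0, 83.0]
tool_rot: [-3.141, -0.0, 1.212]
force: [0.1, -0.5, -0.5]
width: 84.8
gripper_force: 0.0
t 3.3833 e [ 538.1 -210.    83. ] yaw [-180.    -0.    69.5] q7 -0.24 d cm [ 0.69 -0.   -0.1 ] F [ 0.1 -0.5 -0.5] T [0.09 0.01 0.03] w 84.78209301101235
[[394.0, 246.0], [402.0, 260.0], [396.0, 211.0], [405.0, 222.0]]
(325.427978515625, 237.08474731445312) 54.592533111572266 (276, 183, 100, 109)
(325.4969787597656, 237.07386779785156) 54.763267517089844 (276, 183, 101, 109)
(325.5, 237.0) 55.2110595703125 (275, 183, 102, 109)
-210 [[327.8, 253.3], [378.1, 236.0]]
-206 [[324.9, 246.3], [375.6, 228.7]]
-202 [[322.0, 239.2], [373.0, 221.4]]
-198 [[319.1, 232.0], [370.4, 213.9]]
```

View pics/w3b.png

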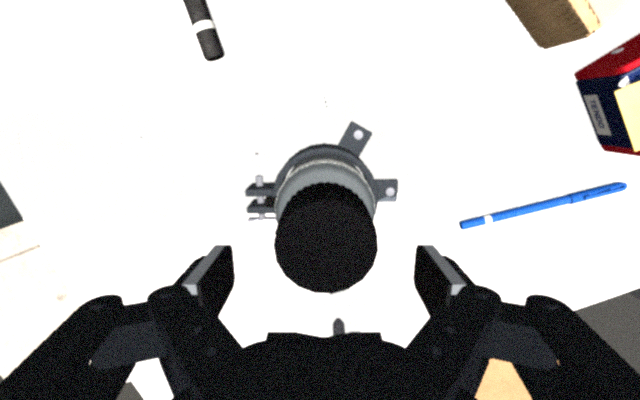

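```bash
python3 -c "
from h import *
from scipy.spatial.transform import Rotation as Ro
s=sensors.read_state();p=camera_params('wrist')
R=Ro.from_euler('xyz',s['tool_rot'])
for y in(22.5,42.5):
  for x in (11,-11):
    print(y,x,[q.round(0).tolist() for q in proj(p,R.apply([[x,y,z] for z in(0,-13,-26,-40)])+s['eef_pos'])])
c=proj(p,[[542,-203,z] for z in(118,100,82)]);print(c)
print(R.inv().apply(ray(p,320,200)[0]-s['eef_pos']))
"
```

```text
22.5 11 [[362.0, 212.0], [365.0, 219.0], [368.0, 227.0], [372.0, 238.0]]
22.5 -11 [[361.0, 246.0], [363.0, 255.0], [367.0, 266.0], [370.0, 280.0]]
42.5 11 [[396.0, 211.0], [401.0, 219.0], [407.0, 227.0], [415.0, 238.0]]
42.5 -11 [[393.0, 246.0], [398.0, 255.0], [404.0, 266.0], [411.0, 279.0]]
[[326.62584763 239.6545319 ]
 [326.31683452 226.53225051]
 [326.06624944 215.89990355]]
[  66.36405665   -0.21998839 -172.0338628 ]
```

```bash
python3 -c "
from h import *
from scipy.spatial.transform import Rotation as Ro
s=sensors.read_state();p=camera_params('side')
R=Ro.from_euler('xyz',s['tool_rot'])
for y in(42.5,-42.5):
  for x in (11,-11):
    print(y,x,[q.round(0).tolist() for q in proj(p,R.apply([[x,y,z] for z in(0,-13,-26,-40)])+s['eef_pos'])])
print(proj(p,[[542,-203,118],[542,-203,82]]))
a=get_image('side');cv2.imwrite('pics/s3.png',cv2.resize(np.clip(a[90:220,270:400]*2.5,0,255).astype('uint8'),(585,585),interpolation=2))
print(s['qpos'])
"
```

```text
42.5 11 [[329.0, 166.0], [329.0, 162.0], [329.0, 158.0], [329.0, 154.0]]
42.5 -11 [[332.0, 162.0], [332.0, 158.0], [333.0, 154.0], [333.0, 150.0]]
-42.5 11 [[358.0, 175.0], [358.0, 171.0], [359.0, 167.0], [359.0, 162.0]]
-42.5 -11 [[362.0, 171.0], [362.0, 167.0], [362.0, 162.0], [362.0, 158.0]]
[[343.65228355 158.74400568]
 [343.28086082 170.34372292]]
[ 0.45858159  0.68739332 -0.21128016  1.82654515  0.22137223  0.65074961
 -0.24157682]
```

View pics/s3.png

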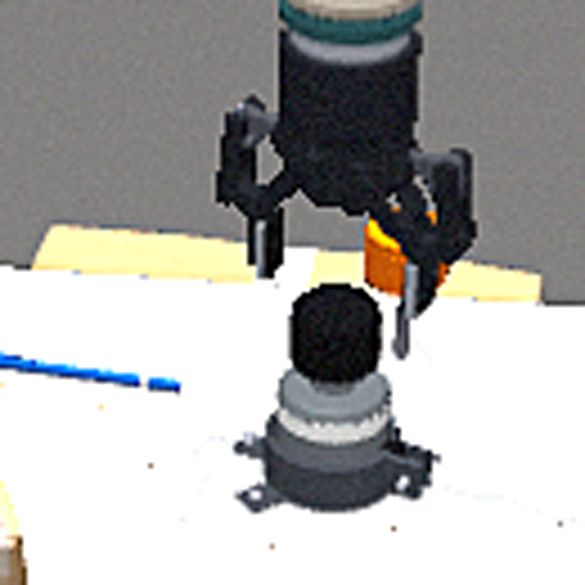

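```bash
python3 -c "
from h import *
a=get_image('side').max(2)
print(a[144:172,322:338]);print(a[158:178,352:366])
w=cv2.imread('pics/w3.png').max(2);print(w[200:260:4,396:440:3])
"
```

```text
[[140 143 130   7  22  68  39   3   7   3   0  56  45  46  44  44]
 [133 139 156  11  21  71  37   5  12   3   0 173 124 156 122 122]
 [131 139 155   7  18  69  39   5   8   3   0 163 143 145 146 145]
 [130 135 149   6  15  69  35   9  12   1   0 160 145 142 140 141]
 [131 134 144  13  24  66  40   9   2   0   8 153 142 141 141 140]
 [132 131 139 146 157  65  34   5   2  17 163 147 140 139 139 140]
 [131 130 129 133 144  60  31   0   0 166 151 141 141 138 139 140]
 [123 125 124 127 137  60  31  19   6 156 142 141 139 138 139 138]
 [123 123 126 126 130 147 155 154 153 144 141 138 139 137 133 137]
 [202 203 203 204 141 139 140 142 143  83 130 136 136 136 139 145]
 [189 190 189 191 194 195 196 196 196 197 198 198 199 205 210 223]
 [188 188 186 185 185 186 187 188 190 188 190 190 197 206  97   0]
 [187 187 186 187 184 188 187 188 188 187 188 193 205  94   0   0]
 [188 187 187 188 187 187 188 186 187 188 188 197 150   0   0  12]
 [187 188 186 187 187 188 187 186 187 188 189 201 158   5   5  11]
 [187 187 187 187 187 187 187 187 188 189 191 202 159  13   6  14]
 [186 187 188 187 188 186 18
[... 2203 characters left out ...]
9 189]
 [190 189 191 189 192 190 192 191 188 191 190 188 189 191 191]
 [191 190 189 189 190 191 192 189 192 189 193 191 192 191 191]
 [193 187 191 192 193 191 190 189 191 191 188 190 190 189 189]
 [188 189 191 189 188 190 190 192 190 191 192 189 191 191 187]
 [191 187 188 192 191 192 190 189 190 188 189 190 190 188 189]
 [190 191 191 190 192 191 190 190 190 192 190 189 191 187 188]
 [193 191 190 190 191 191 189 191 190 189 192 191 191 189 193]
 [189 189 189 190 190 190 189 154 140 142 141 144 146 189 189]
 [191 188 191 190 188 192 183  27   7  18  47  46  50  90 182]
 [192 189 192 191 189 189 168  17   1   7  16  49  46  50  72]
 [190 190 190 190 192 189 158  13  12   8  13  19  50  53  48]]
```

```bash
python3 -c "
from h import *
from scipy.spatial.transform import Rotation as Ro
s=sensors.read_state();R=Ro.from_euler('xyz',s['tool_rot'])
w=camera_params('wrist');p=camera_params('side')
def tri(a,b):
  c1,d1=ray(w,*a);c2,d2=ray(p,*b);t=np.linalg.lstsq(np.c_[d1,-d2],c2-c1,rcond=None)[0]
  A=c1+d1*t[0];B=c2+d2*t[1];M=(A+B)/2;print(M.round(1),'gap',np.linalg.norm(A-B).round(1),'tool',R.inv().apply(M-s['eef_pos']).round(1))
tri((418,246),(329,152));tri((231,246),(358,170));tri((418,246),(331,152));tri((231,246),(359,171))
"
```

```text
[ 581.5 -217.7  126. ] gap 0.0 tool [  8.   43.3 -43. ]
[ 496.9 -191.   100.4] gap 16.0 tool [  3.3 -45.3 -17.4]
[ 578.7 -216.7  127.4] gap 5.1 tool [  8.   40.3 -44.4]
[ 494.6 -192.5   96.3] gap 15.3 tool [  1.1 -46.9 -13.2]
```

The left fingertip triangulates to z≈126. That puts the tips about 30 mm higher than the nominal TCP implies, so the first grip only caught the cap's top edge. I'll go down 28 mm and shift 8 mm along tool x; that's clear with either reading of the tip height.

```bash
python3 -m inch '[[[0.4,0.1,0,0],[0.8,0.1,0.3,0],[0.8,0.1,1.2,0],[0.8,0.1,2.1,0],[0.8,0.1,2.8,0],[0.8,0.1,2.8,0]]]'
python3 -m inch '[[[0,0,0,0],[0,0,0,0],[0,0,0,0],[0,0,0,0],[0,0,0,0],[0,0,0,0],[0,0,0,0]]]' 4
python3 -c "
from h import *
a=get_image('wrist');b=get_image('side')
f=lambda i:np.clip(i*1.8,0,255).astype('uint8')
cv2.imwrite('pics/g2.png',np.hstack([cv2.resize(f(a[130:350,210:430]),(380,380)),cv2.resize(f(b[120:220,290:390]),(380,380),interpolation=2)]))
go(542,-203,56)
"
```

```text
clock: 4.03
eef_pos: [540.2, -202.5, 52.9]
tool_rot: [-3.138, 0.0, 1.212]
force: [-0.5, 0.1, 0.9]
width: 85.0
gripper_force: 0.0
clock: 4.62
eef_pos: [542.3, -203.2, 55.8]
tool_rot: [3.141, 0.0, 1.212]
force: [-1.4, -0.1, 6.5]
width: 50.8
gripper_force: 62.6
t 4.7167 e [ 542.3 -203.1   55.8] yaw [179.9   0.   69.4] q7 -0.27 d cm [ 0.   -0.03 -0.02] F [-0.8  0.4  5.6] T [0.06 0.28 0.03] w 51.061400737404135
```

View pics/g2.png

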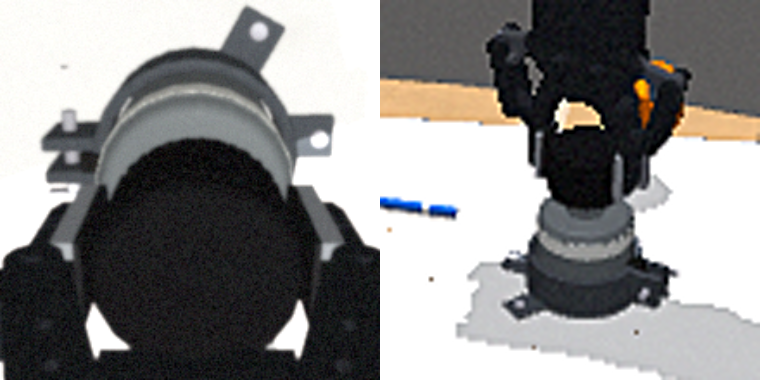

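The grip is good: the pads are centred around the cap and the opening is 51 mm. I'll try anticlockwise first, which is a negative turn about the tool's z.

```bash
python3 -m inch '[[[0,0,0,-4],[0,0,0,-8],[0,0,0,-12],[0,0,0,-15],[0,0,0,-15],[0,0,0,-15]]]'
python3 -c "
from h import *
go(542.3,-203.1,55.8)"
```

```text
clock: 5.22
eef_pos: [541.9, -202.3, 55.8]
tool_rot: [3.142, -0.001, 1.474]
force: [-2.5, 1.1, 7.5]
width: 51.2
gripper_force: 62.8
t 5.2167 e [ 541.9 -202.3   55.8] yaw [180.   -0.   84.5] q7 -0.08 d cm [-0.07  0.05 -0.  ] F [-2.5  1.1  7.5] T [0.34 0.49 0.03] w 51.209613235822935
```

It turned a full 15° with no stop torque, so this direction is free. I'll continue to about 47°.

```bash
python3 -m inch '[[[0,0,0,-5],[0,0,0,-11],[0,0,0,-17],[0,0,0,-23],[0,0,0,-28],[0,0,0,-32],[0,0,0,-32],[0,0,0,-32]]]'
python3 -c "
from h import *
go(542.3,-203.1,55.8)"
```

```text
clock: 5.88
eef_pos: [539.7, -202.4, 55.8]
tool_rot: [-3.138, -0.002, 2.033]
force: [-6.3, 1.7, 11.2]
width: 50.9
gripper_force: 63.3
t 5.8833 e [ 539.7 -202.4   55.8] yaw [-1.798e+02 -1.000e-01  1.165e+02] q7 0.33 d cm [-0.18  0.2  -0.  ] F [-6.3  1.7 11.2] T [0.32 1.27 0.06] w 50.89840523412717
```

```bash
python3 -m inch '[[[0.05,-0.1,-0.3,0],[0.05,-0.15,-0.8,0],[0.05,-0.15,-1.4,0],[0.05,-0.15,-2,0],[0.05,-0.15,-2,0],[0.05,-0.15,-2,0]]]'
python3 -c "
from h import *
go(540,-203,55.8)"
```

```text
clock: 6.38
eef_pos: [539.8, -203.4, 75.5]
tool_rot: [-3.141, 0.0, 2.032]
force: [-2.8, 0.1, 0.8]
width: 50.6
gripper_force: 63.2
t 6.3833 e [ 539.8 -203.4   75.5] yaw [-179.9    0.   116.4] q7 0.35 d cm [0.03 0.04 1.97] F [-2.8  0.1  0.8] T [-0.    0.68 -0.02] w 50.62936033679118
```

It lifted 20 mm freely. Now raising to 50 mm, with a check that the cap came along.

```bash
python3 -m inch '[[[0,0,-0.6,0],[0,0,-1.5,0],[0,0,-2.4,0],[0,0,-3.1,0],[0,0,-3.1,0],[0,0,-3.1,0]]]'
python3 -c "
from h import *
a=get_image('side');b=get_image('wrist')
f=lambda i:np.clip(i*1.8,0,255).astype('uint8')
cv2.imwrite('pics/l1.png',np.hstack([cv2.resize(f(a[110:210,295:395]),(390,390),interpolation=2),cv2.resize(f(b[130:350,210:430]),(390,390))]))
go(540,-203,55.8)"
```

```text
clock: 6.88
eef_pos: [541.1, -203.3, 107.0]
tool_rot: [3.14, 0.001, 2.032]
force: [0.4, -0.9, -0.9]
width: 51.1
gripper_force: 63.1
t 6.9833 e [ 540.7 -203.2  106.2] yaw [180.    0.  116.5] q7 0.37 d cm [ 0.05 -0.05  5.04] F [-0.3  0.7 -1.5] T [ 0.02 -0.03  0.  ] w 51.00956357853864
```

View pics/l1.png

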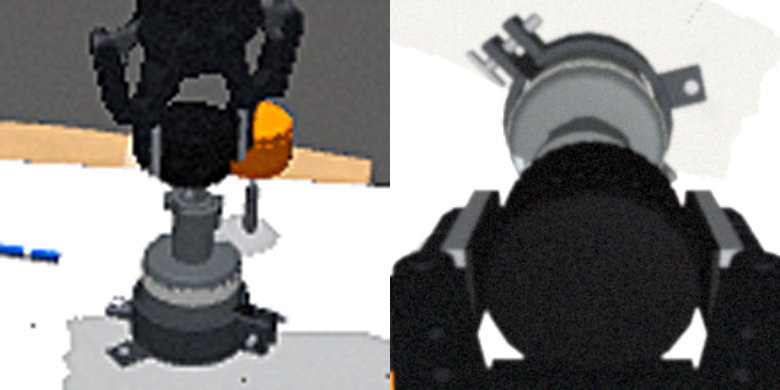

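The cap is up about 50 mm, its brush still in the neck, and held squarely. Continuing the strokes: down to 20 mm, up to 50, down to 20.

```bash
python3 -m inch '[[[0,0,0.7,0],[0,0,1.6,0],[0,0,2.5,0],[0,0,3.05,0],[0,0,3.05,0],[0,0,3.05,0]]]'
python3 -m inch '[[[0,0,-0.7,0],[0,0,-1.6,0],[0,0,-2.5,0],[0,0,-3.05,0],[0,0,-3.05,0],[0,0,-3.05,0]]]'
python3 -m inch '[[[0,0,0.7,0],[0,0,1.6,0],[0,0,2.5,0],[0,0,3.05,0],[0,0,3.05,0],[0,0,3.05,0]]]'
python3 -c "
from h import *
go(540.5,-203,56)"
```

```text
clock: 7.48
eef_pos: [539.6, -202.8, 74.6]
tool_rot: [-3.14, -0.002, 2.033]
force: [-1.3, 0.9, -1.8]
width: 51.3
gripper_force: 63.6
clock: 7.98
eef_pos: [540.8, -203.5, 107.0]
tool_rot: [3.14, 0.001, 2.032]
force: [0.9, 0.2, -1.5]
width: 50.9
gripper_force: 63.7
clock: 8.48
eef_pos: [539.6, -202.8, 74.6]
tool_rot: [-3.14, -0.002, 2.033]
force: [-1.5, -0.7, -1.4]
width: 51.2
gripper_force: 64.1
t 8.4833 e [ 539.6 -202.8   74.6] yaw [-1.799e+02 -1.000e-01  1.165e+02] q7 0.35 d cm [-0.06  0.08  1.86] F [-1.5 -0.7 -1.4] T [ 0.04  0.27 -0.  ] w 51.22287594042714
```

```bash
python3 -m inch '[[[0,0,-0.8,0],[0,0,-2.2,0],[0,0,-3.8,0],[0,0,-5.4,0],[0,0,-7,0],[0,0,-8.4,0],[0,0,-9.3,0],[0,0,-9.6,0]]]'
python3 -m inch '[[[0,0,0,0],[0,0,0,0],[0,0,0,0],[0,0,0,0],[0,0,0,0],[0,0,0,0]]]'
python3 -c "
from h import *
a=get_image('side')
cv2.imwrite('pics/o1.png',cv2.resize(np.clip(a[80:210,280:410]*1.8,0,255).astype('uint8'),(520,520),interpolation=2))
go(541,-203,56)"
```

```text
clock: 9.15
eef_pos: [541.7, -203.4, 174.0]
tool_rot: [3.139, 0.003, 2.032]
force: [0.8, -0.9, 0.1]
width: 51.2
gripper_force: 64.2
clock: 9.65
eef_pos: [540.1, -203.0, 171.1]
tool_rot: [-3.141, -0.001, 2.033]
force: [0.6, -0.2, -1.6]
width: 50.9
gripper_force: 64.2
t 9.7 e [ 540.2 -203.   171.2] yaw [-180.    -0.   116.5] q7 0.42 d cm [-0.04  0.08 11.52] F [ 0.1  0.1 -1.8] T [-0.   -0.01  0.01] w 50.94248796146344
```

View pics/o1.png

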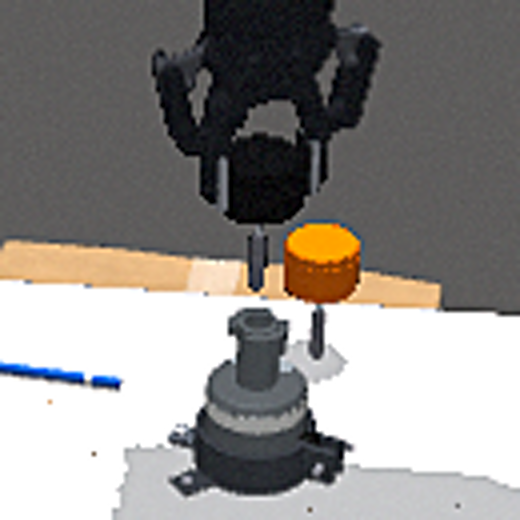

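The brush is out. Its tip, at (258,290), is clear above the mouth at (260,318), the cap is upright over the jar, and the arm is still.

```bash
python3 -c "
from cell import order
print(order.finish_job())"
```

```text
the job is handed in; nothing more can be done
None
```

The cap came free turning anticlockwise, the brush was stroked twice and drawn out, and I handed the job in at 9.7 s with the cap held upright and still above its jar, the brush tip clear of the mouth; my first grip only caught the cap's top edge, so I regripped lower before turning it.

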